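# Roll-test the seat-post offcuts

### The arm

A 6-joint arm with a two-finger parallel gripper is mounted at the origin on the work surface. World frame = base frame: x ahead of the robot, y to its left, z up, the work surface at z = 0. Lengths are in m, angles in rad, forces in N, time in s.
With the tool pointing down it reaches from about 0.35 to 0.85 m from the base axis. Payload 8.1 kg.
Tool frame: the origin (TCP) lies at the very end of the fingers, on their centre line; the grasp point (between the pads) lies 19 mm behind it; y points along the fingers, x is the direction in which the jaws open and shut, and the axes are right-handed (so a half turn about y gives the same grasp; the last joint's range is limited). The gripper opens to 85 mm and grips with 20 to 120 N. Pads are 22 mm wide; open, the fingers measure 114 mm over their backs; the gripper's body (76 mm by 85 mm) begins 54 mm behind the grasp point. The pads swing forward as they close: fully open they stand 13 mm farther back than shut.
Start: joints at [-1.336, 0.13, 1.488, -0, 1.523, -0.085], TCP at [0.189, -0.57, 0.231] pointing down, gripper open.
Joint ranges: [-2.96, 2.96], [-0.89, 2.26], [0.02, 2.5], [-1.34, 4.48], [0, 2.73], [-2.66, 2.66]. Speed limits (rad/s): [2.39, 2.39, 2.79, 3.14, 3.14, 3.14].

### API

Orientations are given as a unit quaternion [x, y, z, w].
In Python, from cell import observe, imaging, env gives the robot as it stands. The module is installed in compiled form; this text tells all that it offers.
- The arm moves only by the tool arm_command, never from a script. Its argument "deltas" is a list of rows, each an object of numbers: "rx", "ry", "rz": the turn, a rotation vector about the tool's x, y, z in rad; "x", "y", "z": the shift along the tool's x, y, z in mm; "grip": the closure in counts, from 0 (fully open) to 255 (shut). In form: [{"rx": .., "ry": .., "rz": .., "x": .., "y": .., "z": .., "grip": ..}, ...]. A call has 1 to 5 rows; each row is the pose to reach, as a shift and turn from the pose commanded when the call began, along the tool's axes at that moment; what a row does not reach only later rows make up. A row lasts 1/8 s, in which the tool goes at most 62.5 mm and 10.7 degrees, less where a joint would pass 70% of its speed; a pose out of reach is approached as far as the arm can. A call with a gripper value outside its range is refused whole. The fingers move at their own pace and stop on an object; "squeeze" is the grip in N (left out, the last holds). Time passes only in rows, so rows that repeat a pose let the fingers close. It gives the time, the measured TCP pose, the force and the opening at its end, in the units of the state.
- observe(): the state, without advancing time (a new reading comes with each control period).
- imaging.snapshot(name): name is "scene" or "top" or "wrist"; returns the picture (420x560x3 uint8, red, green, blue); there is no depth.
- imaging.get_calibration(name): a dict with "camera_matrix" (3x3 intrinsics, pixels), "R" (3x3) and "t" (3): a world point X has camera coordinates R X + t; the wrist camera has in their place "hand_eye" (4x4, takes a point from camera to tool coordinates, whose origin is the TCP and whose axes are the tool frame's). Camera axes: x right, y down, z forward; pixel columns grow to the right and rows downward; lengths in m; the calibration is good to about 2 mm. A picture is of the moment at which its call begins: read the wrist's pose just before it. get_calibration takes no time and is no camera call.
- env.job_done(): hands the job in, once; it reports no verdict.
The state is a dict: "time": time; "joints": joint angles; "joint_velocities": joint speeds; "joint_efforts": joint torques, N m; "ee_pos": TCP position; "tool_rot": TCP orientation; "ft_force": force on the tool from outside, world axes, zero at the start; "ft_torque": the same for the moment, N m; "gripper_width": finger opening in m.
Only numpy, scipy, OpenCV 4.12 (cv2) and the standard library are available. Lean on these libraries where they do the work, as an engineer would, in place of code of your own. Each camera call takes 0.05 s, during which the arm holds its last target.

### The job

Roll-test the three seat-post offcuts: push each one, without lifting it, from the stand's shelf over the edge onto the top part of the ramp and leave it there, so that the round ones roll down into the trough on their own, without being helped down the slope. The crushed one will not roll: once it has been left lying on the ramp, pick it up and put it in the red scrap bin. Leave everything else on the bench where it is.

Things in the scene. Friction and masses are not known exactly. Their poses are not given: they have to be found in the camera images.
- stand: fixed plywood roll-test stand, 320 mm wide (its y), with a shelf, ramp and trough. Origin: centre of its underside, on the bench; x points down the ramp, away from the robot when the stand is unturned, z up. In its frame the shelf is level, 85 mm high, from x = -130 to -60 mm, and open at the back. Friction of wood on tube about 0.6
- shelf_edge (a point): middle of the edge where shelf turns into ramp (stand x = -60 mm, 85 mm high), axes as the stand's. From here the ramp falls 15 degrees for 160 mm of x, to 42 mm high. Shelf and ramp are clear 150 mm to each side of this point, with no lane walls; side cheeks stand about 13 mm above the ramp and flush with the shelf
- trough (a point): middle of the trough floor at the ramp's foot (stand x = 138 mm, 12 mm high), axes as the stand's. The trough runs from x = 100 to 175 mm, 300 mm wide, its floor 30 mm below the ramp's end, closed by a far wall 55 mm high
- tube_a_center (a point): one of three 70 mm aluminium seat-post offcuts, about 45 g, lying across the shelf some 95 mm apart. Two are round (32 mm) and roll off the ramp by themselves in about a second; one is crushed flat, 38 mm wide and 22 mm high, and stays on the ramp where it is left. Which is which: look, or see what it does. This point: its centre; its y axis runs along the tube
- tube_b_center (a point): one of three 70 mm aluminium seat-post offcuts, about 45 g, lying across the shelf some 95 mm apart. Two are round (32 mm) and roll off the ramp by themselves in about a second; one is crushed flat, 38 mm wide and 22 mm high, and stays on the ramp where it is left. Which is which: look, or see what it does. This point: its centre; its y axis runs along the tube
- tube_c_center (a point): one of three 70 mm aluminium seat-post offcuts, about 45 g, lying across the shelf some 95 mm apart. Two are round (32 mm) and roll off the ramp by themselves in about a second; one is crushed flat, 38 mm wide and 22 mm high, and stays on the ramp where it is left. Which is which: look, or see what it does. This point: its centre; its y axis runs along the tube
- scrap_bin: fixed red open bin, 140 x 140 mm outside, 60 mm high, walls and floor about 4 mm; beside the stand, on its left or right. Origin: centre of its underside
- stock_bin: fixed blue open bin of the same size on the other side of the stand, with good steel spacers in it: not for the tubes. Origin: centre of its underside
- lockring: brass lockring, 48 mm across, 9 mm thick, lying loose on the bench; bystander. Origin: centre of its underside
- grease_tub: white tub with yellow lid, 64 mm diameter, 60 mm high, loose; bystander. Origin: centre of its underside
- wrench: steel wrench, 170 mm long, lying loose to the left; bystander. Origin: centre of its underside, x along it
- screwdriver: screwdriver with blue handle, 190 mm long, lying loose to the right; bystander. Origin: under it, x along it
- oil_bottle: black bottle with yellow label and red cap, 56 mm diameter, 150 mm high, standing loose to the left; bystander. Origin: centre of its underside
Things that resemble listed ones, but are neither listed nor needed, are in the scene too. What is shaped like the scrap_bin but purple is not meant.

How it is judged:
On the way, in this order (a step that is already met when the one before it is completed fails the run):
1. the crushed tube is pushed across the edge of the shelf, not lifted over it (x of tube_b_center in the frame of stand between -0.072 and -0.054 m and z of tube_b_center in the frame of stand below 0.108 m).
2. the crushed tube has been left lying on the ramp, at rest and not touched by the fingers (x of tube_b_center in the frame of stand between -0.052 and 0.09 m and y of tube_b_center in the frame of stand between -0.15 and 0.15 m and z of tube_b_center in the frame of stand below 0.108 m and contact force between the fingers and tube_b below 0.05 N and linear speed of tube_b below 0.02 m/s), for 0.25 s.
At the end, for the whole second after the job is handed in: Both round tubes lie at rest in the trough at the foot of the ramp (centres between 100 and 175 mm in the stand's x and less than 45 mm above the bench), and the crushed tube lies at rest inside the red scrap bin (centre inside its walls and below its rim) (x of tube_a_center in the frame of stand between 0.1 and 0.175 m and y of tube_a_center in the frame of stand between -0.15 and 0.15 m and z of each of tube_a_center, tube_c_center in the frame of stand below 0.045 m and linear speed of each of tube_a, tube_c, tube_b below 0.02 m/s and x of tube_c_center in the frame of stand between 0.1 and 0.175 m and y of tube_c_center in the frame of stand between -0.15 and 0.15 m and x of tube_b_center in the frame of scrap_bin between -0.065 and 0.065 m and y of tube_b_center in the frame of scrap_bin between -0.065 and 0.065 m and z of tube_b_center in the frame of scrap_bin below 0.055 m); the robot touches nothing.
It fails at once if a round tube is touched by the fingers or the arm after its centre is 40 mm or more past the shelf's edge (helped down) ((x of tube_a_center in the frame of stand above -0.02 m and contact force between the fingers and tube_a above 0.3 N) or (x of tube_a_center in the frame of stand above -0.02 m and contact force between the arm and tube_a above 0.3 N) or (x of tube_c_center in the frame of stand above -0.02 m and contact force between the fingers and tube_c above 0.3 N) or (x of tube_c_center in the frame of stand above -0.02 m and contact force between the arm and tube_c above 0.3 N)).
It fails at once if a round tube is lifted (centre more than 30 mm above where it lay) (z of any of tube_a_center, tube_c_center in the frame of stand above 0.131 m).
It fails at once if the lockring, grease tub, wrench, screwdriver or oil bottle is moved by more than 30 mm (distance of any of lockring, grease_tub, wrench, screwdriver, oil_bottle from where it was at the start of the episode above 0.03 m).
It also fails if it takes over 64 s, if anything falls off the work surface, if the arm or the gripper's body presses on something with over 40 N, if the wrist force passes 120 N, or if a joint passes its speed limit or range.

## Working session

There is one attempt and no reset: what is moved stays moved. The work goes in short steps, Python scripts to look and compute and a tool call to move; the robot and the scene stay as the last step left them, time stands still between calls to the robot, and variables do not carry over. Pictures are saved under pics/ and viewed, and the job is handed in when it is done.

Besides the shell and the picture viewer there is one more tool, called as name(argument=value, ...) on one line, values as JSON. arm_command: Moves the arm, as the interface text tells. Its arguments: {"type":"object","properties":{"deltas":{"type":"array"},"squeeze":{"type":"number"}},"required":["deltas"]}

```bash
mkdir -p pics; python3 - <<'E'
from cell import observe, imaging, env
import cv2, numpy as np
np.set_printoptions(precision=4,suppress=True)
for n in ["scene","top"]:
    p=imaging.snapshot(n); cv2.imwrite(f"pics/{n}0.png",p[:,:,::-1])
    c=imaging.get_calibration(n); print(n,c)
print(imaging.get_calibration("wrist"))
print(observe())
E
```

```text
scene {'camera_matrix': array([[398.1382,   0.    , 285.5928],
       [  0.    , 398.1382, 209.1857],
       [  0.    ,   0.    ,   1.    ]]), 'R': array([[-0.5292,  0.8485, -0.0041],
       [ 0.6519,  0.4035, -0.642 ],
       [-0.5431, -0.3424, -0.7667]]), 't': array([ 0.2953, -0.2829,  1.807 ])}
top {'camera_matrix': array([[403.2634,   0.    , 281.3248],
       [  0.    , 403.2634, 214.5734],
       [  0.    ,   0.    ,   1.    ]]), 'R': array([[ 0.0182, -0.9998, -0.0025],
       [-0.9982, -0.018 , -0.0575],
       [ 0.0574,  0.0035, -0.9983]]), 't': array([-0.0149,  0.5319,  1.2806])}
{'camera_matrix': array([[331.2167,   0.    , 277.1932],
       [  0.    , 331.2167, 214.0166],
       [  0.    ,   0.    ,   1.    ]]), 'hand_eye': array([[ 1.    ,  0.0003, -0.0003, -0.0004],
       [ 0.0003, -0.3103,  0.9506, -0.1429],
       [ 0.0002, -0.9506, -0.3103,  0.0794],
       [ 0.    ,  0.    ,  0.    ,  1.    ]])}
{'time': 0.1, 'joints': array([-1.3363,  0.1311,  1.4892, -0.    ,  1.523 , -0.0854]), 'joint_velocities': array([-0.0002, -0.0012, -0.0042,  0.0001,  0.0008,  0.0016]), 'joint_efforts': array([  0.0016, -57.0951, -50.1942,  -0.0002,   0.0081,   0.    ]), 'ee_pos': array([ 0.1886, -0.5691,  0.2303]), 'tool_rot': array([-0.5729,  0.4144, -0.4135,  0.5736]), 'ft_force': array([-0.4299,  0.6532,  0.3973]), 'ft_torque': array([-0.0071,  0.0099,  0.0194]), 'gripper_width': 0.0853783163255783}
```

View pics/scene0.png

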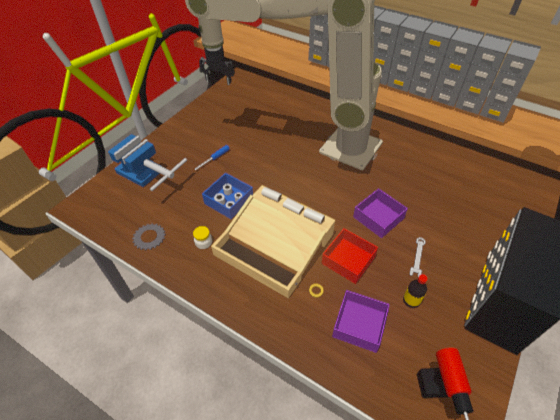

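View pics/top0.png

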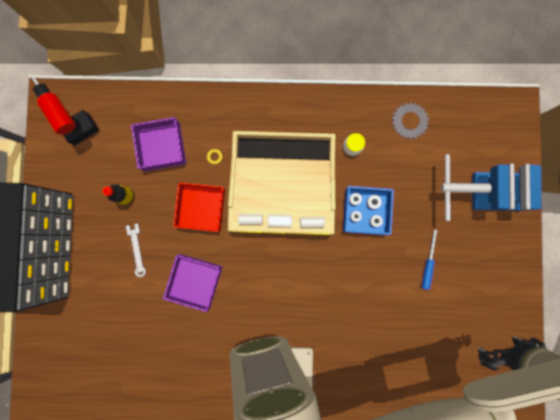

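The scene view shows the stand at its centre (about 275,235), with the red bin at (350,255), purple bins at (380,212) and (361,320), and the blue bin with spacers at (228,195). In the top view the tubes are at (250,220), (280,222) and (312,223), and the red bin is at (200,207). I'll enlarge the tubes and measure.

```bash
python3 - <<'E'
import cv2, numpy as np
a=cv2.imread("pics/top0.png")[120:250,165:400]; a=cv2.resize(a,None,fx=3.4,fy=3.4,interpolation=cv2.INTER_CUBIC)
cv2.imwrite("pics/topc.png",a)
a=cv2.imread("pics/scene0.png")[170:300,190:400]; a=cv2.resize(a,None,fx=3.8,fy=3.8,interpolation=cv2.INTER_CUBIC)
cv2.imwrite("pics/scenec.png",a)
E
```

```text
(no output)
```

View pics/topc.png

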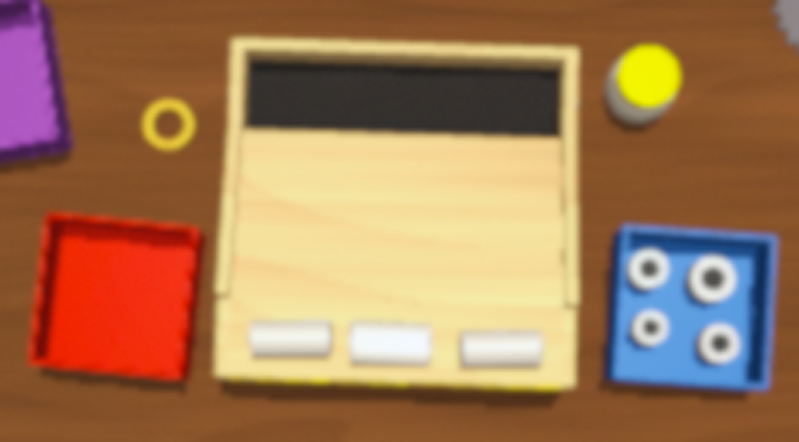

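View pics/scenec.png

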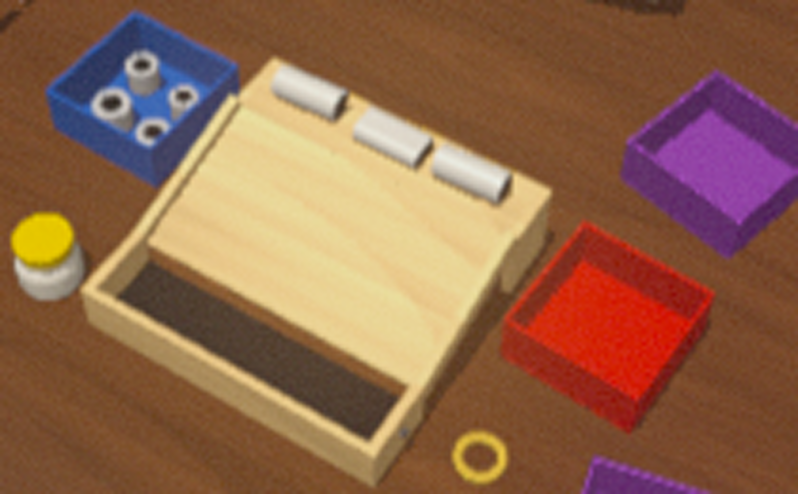

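The enlarged top view shows three tubes on the shelf. The middle one (crop 390,343) is wider and flatter, so it looks like the crushed one; the outer two are narrower and look round. The red bin is on the stand's left, and the two purple bins are decoys. Next I'll measure positions.

```bash
cat > h.py <<'E'
import numpy as np, cv2
from scipy.spatial.transform import Rotation as Rn
np.set_printoptions(precision=4,suppress=True)
def ray(c,uv,z):
    K=c["camera_matrix"];R=c["R"];t=c["t"]
    d=R.T@np.linalg.solve(K,np.array([uv[0],uv[1],1.])); o=-R.T@t
    return o+d*(z-o[2])/d[2]
def top(uv,z):
    from cell import imaging
    return ray(imaging.get_calibration("top"),uv,z)
E
python3 - <<'E'
from h import *
from cell import imaging
im=cv2.imread("pics/top0.png"); hsv=cv2.cvtColor(im,cv2.COLOR_BGR2HSV)
c=lambda u,v:(165+u/3.4-.35,120+v/3.4-.35)
P={}
for n,u,v,z in [("backL",216,376,.085),("backR",575,388,.085),("edgeL",217,296,.085),("edgeR",576,304,.085),("farL",232,38,.055),("farR",580,47,.055)]:
    P[n]=top(c(u,v),z)
    print(n,P[n])
print("width",np.linalg.norm(P["backL"]-P["backR"]),np.linalg.norm(P["farL"]-P["farR"]))
# stand frame from back and far corners
d=P["backL"]-P["backR"]; d2=P["farL"]-P["farR"]
for q in (d,d2): print("yaw",np.degrees(np.arctan2(-q[0],q[1])))
mb=(P["backL"]+P["backR"])/2; mf=(P["farL"]+P["farR"])/2
x=mf-mb; print("yaw mid",np.degrees(np.arctan2(x[1],x[0])),"len",np.hypot(*x[:2]), mb,mf)
# red bin
m=((hsv[...,0]<8)|(hsv[...,0]>172))&(hsv[...,1]>150)&(hsv[...,2]>60); m=m.astype(np.uint8)
n,l,s,ce=cv2.connectedComponentsWithStats(m)
for i in range(1,n):
    if s[i,4]>400:
        ct=cv2.findContours((l==i).astype(np.uint8),0,2)[0][0]; r=cv2.minAreaRect(ct); b=cv2.boxPoints(r)
        print("red",s[i],r,[top(p,.06)[:2] for p in b])
# tubes white
m=((hsv[...,1]<60)&(hsv[...,2]>120)).astype(np.uint8); m[:205]=0;m[235:]=0;m[:,:230]=0;m[:,335:]=0
n,l,s,ce=cv2.connectedComponentsWithStats(m)
for i in range(1,n):
    if s[i,4]>60:
        ct=cv2.findContours((l==i).astype(np.uint8),0,2)[0][0]; r=cv2.minAreaRect(ct); b=cv2.boxPoints(r)
        print("tube",s[i],r,top(r[0],.101)); 
E
```

```text
backL [0.4775 0.1549 0.085 ]
backR [ 0.4726 -0.1655  0.085 ]
edgeL [0.5491 0.1558 0.085 ]
edgeR [ 0.5477 -0.1656  0.085 ]
farL [0.7915 0.1522 0.055 ]
farR [ 0.7887 -0.1705  0.055 ]
width 0.32040173161284097 0.32270729931369163
yaw -0.8727851935369666
yaw -0.49723379080663044
yaw mid -0.709048541056364 len 0.3150332695149523 [ 0.4751 -0.0053  0.085 ] [ 0.7901 -0.0092  0.055 ]
red [ 37  91  39  44 962] ((55.538230895996094, 112.70294189453125), (48.08870315551758, 22.241985321044922), 57.528804779052734) [array([0.883, 0.785]), array([0.9225, 0.7276]), array([0.7937, 0.6396]), array([0.7547, 0.6968])]
red [ 173  182   52   51 2202] ((198.67071533203125, 206.9634246826172), (47.706424713134766, 46.602108001708984), 6.34019136428833) [array([0.4833, 0.3314]), array([0.628 , 0.3202]), array([0.6141, 0.1718]), array([0.4697, 0.184 ])]
tube [238 214  25  11 260] ((250.0, 219.0), (10.0, 24.0), 90.0) [0.5121 0.0882 0.101 ]
tube [267 214  26  13 299] ((279.5, 220.0), (12.0, 25.0), 90.0) [ 0.5107 -0.0004  0.101 ]
tube [300 217  25  11 261] ((312.0, 222.0), (10.0, 24.0), 90.0) [ 0.5065 -0.0979  0.101 ]
```

```bash
cat >> h.py <<'E'
# stand frame estimate
S0=np.array([0.605,-0.007,0.]); YAW=np.radians(-0.7)
RS=Rn.from_euler('z',YAW).as_matrix()
def s2w(p): return S0+RS@np.asarray(p,float)
def w2s(p): return RS.T@(np.asarray(p)-S0)
def Rtool(jaw_yaw,tilt=0,stand_tilt=True):
    # tool y down; tool x at jaw_yaw (rad, world) horizontally; then rotate about stand y by tilt (+ = lean tool y toward -x.. )
    x=np.array([np.cos(jaw_yaw),np.sin(jaw_yaw),0]); y=np.array([0,0,-1.]); z=np.cross(x,y)
    R=np.column_stack([x,y,z])
    ax=RS[:,1]
    return Rn.from_rotvec(ax*tilt).as_matrix()@R
def go(target,R=None):
    from cell import observe
    s=observe(); R0=Rn.from_quat(s["tool_rot"]).as_matrix()
    if R is None: R=R0
    d=R0.T@(np.asarray(target)-s["ee_pos"])*1000
    rv=Rn.from_matrix(R0.T@R).as_rotvec()
    print("delta mm",d.round(1),"rot",rv.round(3),"deg",np.degrees(np.linalg.norm(rv)).round(1))
    return d,rv
E
python3 - <<'E'
from h import *
from cell import observe
s=observe(); R0=Rn.from_quat(s["tool_rot"]).as_matrix(); print(R0)
for jy in (np.pi/2+YAW,-np.pi/2+YAW): go(s2w([-.15,.104-.01,.2]),Rtool(jy)); go(s2w([-.15,-.09,.2]),Rtool(jy))
for p in ((.5121,.0882,.1),(.5107,-.0004,.1),(.5065,-.0979,.1),(.549,.252,.0)): print(w2s(p))
E
```

```text
[[ 0.3144 -0.0004  0.9493]
 [-0.9493  0.0016  0.3144]
 [-0.0017 -1.      0.0001]]
delta mm [-540.3   31.3  460.9] rot [-0.002 -2.81  -0.   ] deg 161.0
delta mm [-366.4   31.   400.9] rot [-0.002 -2.81  -0.   ] deg 161.0
delta mm [-540.3   31.3  460.9] rot [ 0.     0.332 -0.002] deg 19.0
delta mm [-366.4   31.   400.9] rot [ 0.     0.332 -0.002] deg 19.0
[-0.0941  0.0941  0.1   ]
[-0.0944  0.0054  0.1   ]
[-0.0974 -0.0921  0.1   ]
[-0.0592  0.2583  0.    ]
```

arm_command(deltas=[{"x": -36,"z": 40,"y": 0,"ry": 0.06,"grip": 100},{"x": -73,"z": 80,"y": 0,"ry": 0.13,"grip": 100},{"x": -110,"z": 120,"y": 0,"ry": 0.2,"grip": 100},{"x": -146,"z": 160,"y": 0,"ry": 0.27,"grip": 100},{"x": -183,"z": 200,"y": 0,"ry": 0.332,"grip": 100}])

```text
validation failed for argument at $.de...
```

```bash
python3 - <<'E'
from h import *
from cell import observe
s=observe(); print(s["time"],s["ee_pos"],s["gripper_width"])
go(s2w([-.15,-.092,.15]),Rtool(-np.pi/2+YAW))
E
```

```text
0.1 [ 0.1886 -0.5691  0.2303] 0.0853783163255783
delta mm [-364.4   81.   400.2] rot [ 0.     0.332 -0.002] deg 19.0
```

arm_command(deltas=[{"rx": 0,"ry": 0.06,"rz": 0,"x": -36,"y": 0,"z": 40,"grip": 100},{"rx": 0,"ry": 0.13,"rz": 0,"x": -73,"y": 0,"z": 80,"grip": 100},{"rx": 0,"ry": 0.2,"rz": 0,"x": -110,"y": 0,"z": 120,"grip": 100},{"rx": 0,"ry": 0.27,"rz": 0,"x": -146,"y": 0,"z": 160,"grip": 100},{"rx": 0,"ry": 0.332,"rz": 0,"x": -183,"y": 0,"z": 200,"grip": 100}])

```text
time: 0.72
ee_pos: [0.3214, -0.3313, 0.2309]
tool_rot: [-0.496, 0.504, -0.504, 0.496]
ft_force: [1.0, 0.0, -0.2]
gripper_width: 0.0521
```

```bash
python3 - <<'E'
from h import *
from cell import observe
s=observe(); print(s["time"],s["ee_pos"],s["gripper_width"])
go(s2w([-.15,-.092,.15]),Rtool(-np.pi/2+YAW))
E
```

```text
0.725 [ 0.3214 -0.3313  0.2309] 0.052070497780003215
delta mm [-236.   81.  129.] rot [ 0.    -0.003 -0.   ] deg 0.1
```

arm_command(deltas=[{"rx": 0,"ry": 0,"rz": 0,"x": -47,"y": 10,"z": 26,"grip": 115},{"rx": 0,"ry": 0,"rz": 0,"x": -94,"y": 20,"z": 52,"grip": 115},{"rx": 0,"ry": 0,"rz": 0,"x": -142,"y": 30,"z": 78,"grip": 115},{"rx": 0,"ry": 0,"rz": 0,"x": -189,"y": 50,"z": 104,"grip": 115},{"rx": 0,"ry": 0,"rz": 0,"x": -236,"y": 80,"z": 129,"grip": 115}])

```text
time: 1.35
ee_pos: [0.4541, -0.0971, 0.1515]
tool_rot: [0.497, -0.502, 0.504, -0.497]
ft_force: [1.1, -0.1, 0.0]
gripper_width: 0.0469
```

```bash
python3 - <<'E'
from h import *
from cell import observe, imaging
s=observe(); print(s["time"],s["ee_pos"],s["gripper_width"])
p=imaging.snapshot("wrist"); cv2.imwrite("pics/w1.png",p[:,:,::-1])
p=imaging.snapshot("top"); cv2.imwrite("pics/t1.png",cv2.resize(p[120:300,150:400,::-1],None,fx=3,fy=3))
s=observe(); print(s["time"],s["ee_pos"],s["gripper_width"])
go(s2w([-.15,-.092,.088]),Rtool(-np.pi/2+YAW))
E
```

```text
1.35 [ 0.4541 -0.0971  0.1515] 0.04691876319510865
1.45 [ 0.4519 -0.0935  0.1474] 0.0469241747801457
delta mm [ 3.9 59.3  2.3] rot [ 0.005  0.005 -0.003] deg 0.5
```

View pics/w1.png

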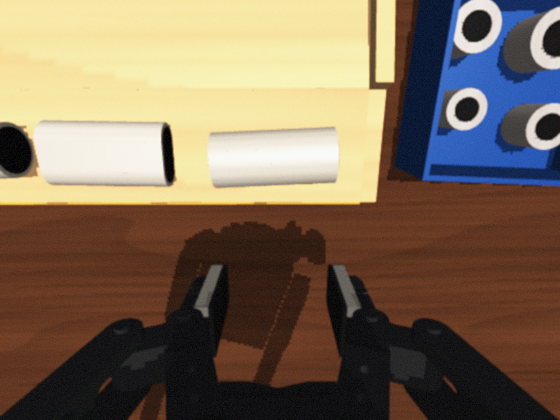

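View pics/t1.png

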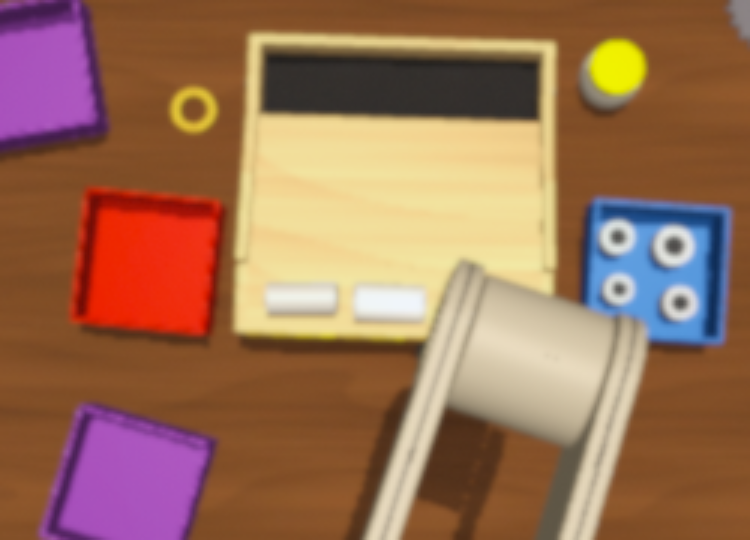

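The middle tube looks wider in the wrist view too, about 62 px against 55 px for the right one at (273,157). The right tube is centred between the fingers. I'll descend behind it.

arm_command(deltas=[{"rx": 0,"ry": 0,"rz": 0,"x": 1,"y": 30,"z": -4,"grip": 115},{"rx": 0,"ry": 0,"rz": 0,"x": 1,"y": 60,"z": -4,"grip": 115},{"rx": 0,"ry": 0,"rz": 0,"x": 1,"y": 62,"z": -4,"grip": 115},{"rx": 0,"ry": 0,"rz": 0,"x": 1,"y": 62,"z": -4,"grip": 115}])

```text
time: 1.95
ee_pos: [0.4491, -0.1, 0.0902]
tool_rot: [0.497, -0.503, 0.503, -0.497]
ft_force: [0.3, 0.1, 1.0]
gripper_width: 0.0466
```

```bash
python3 - <<'E'
from h import *
from cell import observe, imaging
s=observe(); print(s["time"],s["ee_pos"],w2s(s["ee_pos"]),s["ft_force"])
p=imaging.snapshot("wrist"); cv2.imwrite("pics/w2.png",p[:,:,::-1])
s=observe(); print(s["time"],s["ee_pos"],w2s(s["ee_pos"]))
E
```

```text
1.95 [ 0.4491 -0.1     0.0902] [-0.1548 -0.0949  0.0902] [0.2681 0.1209 1.0219]
2.0 [ 0.4496 -0.1001  0.0907] [-0.1542 -0.095   0.0907]
```

View pics/w2.png

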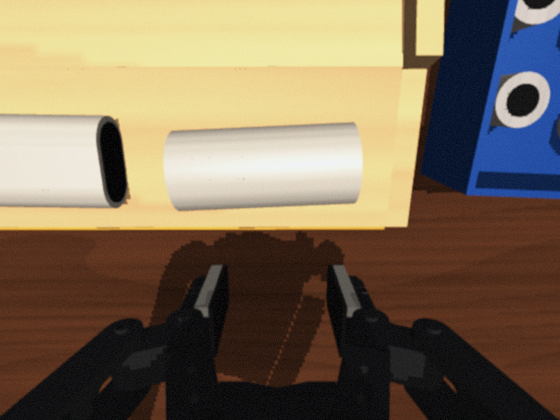

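Here the middle tube's end (112,160) shows a flattened section, so it is the crushed one. The right tube sits about 5 mm left of the tool centre, so I'll correct that and push.

arm_command(deltas=[{"rx": 0,"ry": 0,"rz": 0,"x": -3,"y": 2,"z": 10,"grip": 115},{"rx": 0,"ry": 0,"rz": 0,"x": -5,"y": 2,"z": 20,"grip": 115},{"rx": 0,"ry": 0,"rz": 0,"x": -5,"y": 2,"z": 28,"grip": 115},{"rx": 0,"ry": 0,"rz": 0,"x": -5,"y": 2,"z": 36,"grip": 115},{"rx": 0,"ry": 0,"rz": 0,"x": -5,"y": 2,"z": 44,"grip": 115}])

```text
time: 2.62
ee_pos: [0.4935, -0.0951, 0.0872]
tool_rot: [-0.497, 0.503, -0.503, 0.497]
ft_force: [-0.0, -0.3, 0.2]
gripper_width: 0.0468
```

```bash
python3 - <<'E'
from h import *
from cell import observe, imaging
p=imaging.snapshot("wrist"); cv2.imwrite("pics/w3.png",p[:,:,::-1])
s=observe(); print(s["time"],s["ee_pos"],w2s(s["ee_pos"]),s["ft_force"])
E
```

```text
2.675 [ 0.4942 -0.0951  0.0874] [-0.1097 -0.0895  0.0874] [-1.0879 -0.0695  0.1848]
```

View pics/w3.png

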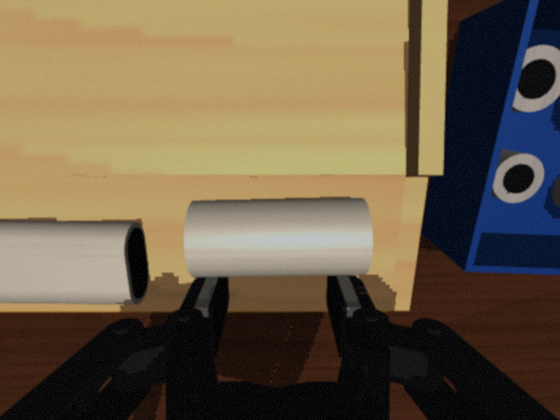

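```bash
cat >> h.py <<'E'
def wray(uv,z,s):
    from cell import imaging
    c=imaging.get_calibration("wrist"); H=c["hand_eye"]; K=c["camera_matrix"]
    R0=Rn.from_quat(s["tool_rot"]).as_matrix()
    d=R0@H[:3,:3]@np.linalg.solve(K,np.array([uv[0],uv[1],1.])); o=s["ee_pos"]+R0@H[:3,3]
    return o+d*(z-o[2])/d[2]
E
python3 - <<'E'
from h import *
from cell import observe
s=observe()
for uv,z in (((200,175),.085),((380,175),.085),((278,237),.101),((278,198),.101),((278,276),.101),((390,311),.085),((150,311),.085)): 
    p=wray(uv,z,s);print(uv,p,w2s(p))
E
```

```text
(200, 175) [ 0.5447 -0.0611  0.085 ] [-0.0596 -0.0548  0.085 ]
(380, 175) [ 0.5437 -0.1411  0.085 ] [-0.0596 -0.1348  0.085 ]
(278, 237) [ 0.5211 -0.0955  0.101 ] [-0.0828 -0.0895  0.101 ]
(278, 198) [ 0.5381 -0.0957  0.101 ] [-0.0658 -0.0895  0.101 ]
(278, 276) [ 0.5027 -0.0953  0.101 ] [-0.1012 -0.0895  0.101 ]
(390, 311) [ 0.4733 -0.1521  0.085 ] [-0.1299 -0.1467  0.085 ]
(150, 311) [ 0.4748 -0.0297  0.085 ] [-0.1299 -0.0242  0.085 ]
```

The edge measures at stand x = -59.6 mm and the shelf back at -129.9 mm, so the frame is good. I'll push the tube centre to about -47 mm.

arm_command(deltas=[{"rx": 0,"ry": 0,"rz": 0,"x": 0,"y": 0,"z": 9,"grip": 115},{"rx": 0,"ry": 0,"rz": 0,"x": 0,"y": 0,"z": 18,"grip": 115},{"rx": 0,"ry": 0,"rz": 0,"x": 0,"y": 0,"z": 27,"grip": 115},{"rx": 0,"ry": 0,"rz": 0,"x": 0,"y": 0,"z": 35,"grip": 115},{"rx": 0,"ry": 0,"rz": 0,"x": 0,"y": 0,"z": 20,"grip": 115}])

```text
time: 3.3
ee_pos: [0.5142, -0.0954, 0.0876]
tool_rot: [0.497, -0.503, 0.503, -0.497]
ft_force: [-0.4, -0.8, 0.8]
gripper_width: 0.0472
```

```bash
python3 - <<'E'
from h import *
from cell import observe, imaging
s=observe(); print(s["time"],s["ee_pos"],w2s(s["ee_pos"]),s["ft_force"])
p=imaging.snapshot("wrist"); cv2.imwrite("pics/w4.png",p[:,:,::-1])
E
```

```text
3.3 [ 0.5142 -0.0954  0.0876] [-0.0897 -0.0895  0.0876] [-0.4069 -0.7631  0.7606]
```

View pics/w4.png

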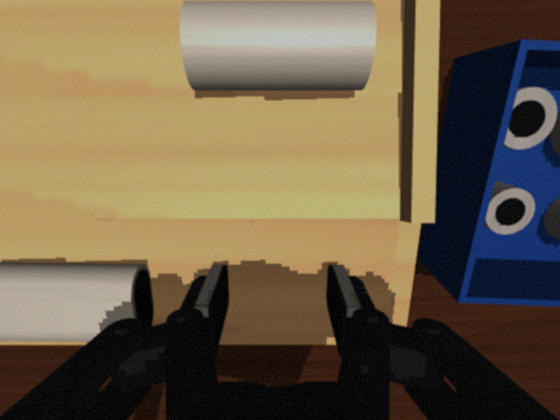

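The right tube is rolling down straight on its own. Now I'll move to the left tube.

arm_command(deltas=[{"rx": 0,"ry": 0,"rz": 0,"x": 0,"y": -50,"z": -30,"grip": 115},{"rx": 0,"ry": 0,"rz": 0,"x": -45,"y": -70,"z": -50,"grip": 115},{"rx": 0,"ry": 0,"rz": 0,"x": -95,"y": -70,"z": -60,"grip": 115},{"rx": 0,"ry": 0,"rz": 0,"x": -145,"y": -70,"z": -60,"grip": 115},{"rx": 0,"ry": 0,"rz": 0,"x": -184,"y": -60,"z": -60,"grip": 115}])

```text
time: 3.98
ee_pos: [0.456, 0.0914, 0.1485]
tool_rot: [0.496, -0.502, 0.504, -0.498]
ft_force: [0.8, 0.3, 0.3]
gripper_width: 0.0466
```

arm_command(deltas=[{"rx": 0,"ry": 0,"rz": 0,"x": 0,"y": 0,"z": 0,"grip": 115},{"rx": 0,"ry": 0,"rz": 0,"x": 0,"y": 0,"z": 0,"grip": 115}])

```text
time: 4.22
ee_pos: [0.4553, 0.0893, 0.1474]
tool_rot: [0.497, -0.503, 0.503, -0.497]
ft_force: [-0.1, -0.0, 0.0]
gripper_width: 0.0467
```

```bash
python3 - <<'E'
from h import *
from cell import observe, imaging
p=imaging.snapshot("wrist"); cv2.imwrite("pics/w5.png",p[:,:,::-1])
p=imaging.snapshot("top"); cv2.imwrite("pics/t5.png",cv2.resize(p[120:300,150:400,::-1],None,fx=3,fy=3))
s=observe(); print(s["time"],s["ee_pos"],w2s(s["ee_pos"]),s["ft_force"])
go(s2w([-.15,.094,.087]),Rtool(-np.pi/2+YAW))
E
```

```text
4.325 [0.4555 0.0886 0.1475] [-0.1507  0.0938  0.1475] [ 0.2331 -0.4071 -0.0734]
delta mm [-0.2 60.5  0.6] rot [-0.    -0.001  0.   ] deg 0.1
```

View pics/w5.png

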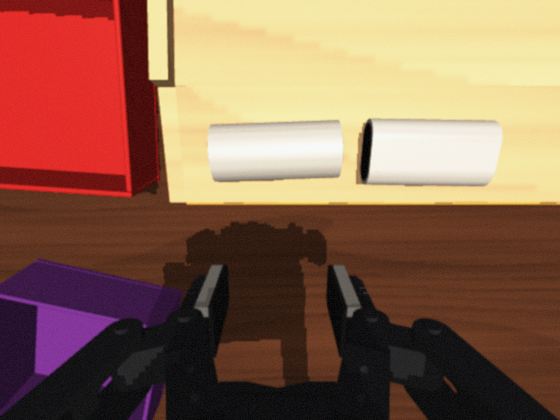

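View pics/t5.png

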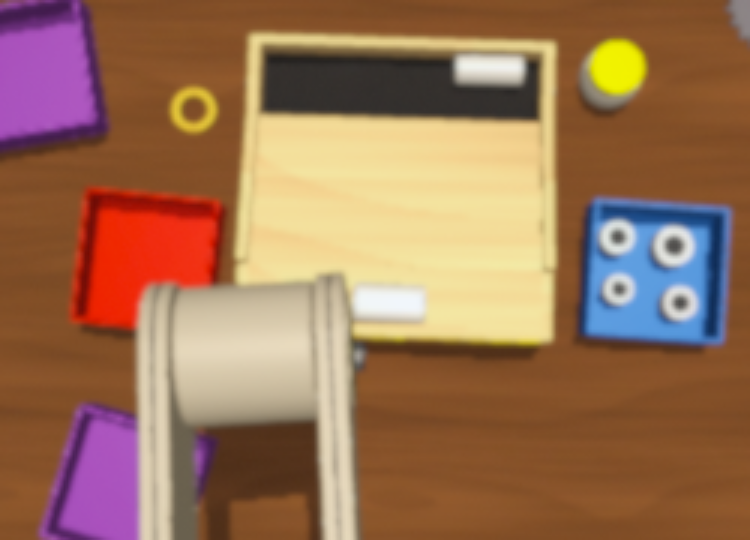

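The right tube now lies in the trough (crop 490,70). The left tube is centred at (276,151). I'll narrow the fingers a little so they clear the crushed neighbour, then descend and push.

arm_command(deltas=[{"rx": 0,"ry": 0,"rz": 0,"x": -2,"y": 30,"z": 0,"grip": 135},{"rx": 0,"ry": 0,"rz": 0,"x": -2,"y": 60,"z": 0,"grip": 135},{"rx": 0,"ry": 0,"rz": 0,"x": -2,"y": 60,"z": 10,"grip": 135},{"rx": 0,"ry": 0,"rz": 0,"x": -2,"y": 60,"z": 20,"grip": 135},{"rx": 0,"ry": 0,"rz": 0,"x": -2,"y": 60,"z": 28,"grip": 135}])

```text
time: 4.95
ee_pos: [0.4855, 0.0908, 0.0891]
tool_rot: [0.496, -0.503, 0.504, -0.498]
ft_force: [-0.5, -0.3, 0.0]
gripper_width: 0.04
```

arm_command(deltas=[{"rx": 0,"ry": 0,"rz": 0,"x": 0,"y": 0,"z": 8,"grip": 135},{"rx": 0,"ry": 0,"rz": 0,"x": 0,"y": 0,"z": 14,"grip": 135}])

```text
time: 5.2
ee_pos: [0.4981, 0.0909, 0.0878]
tool_rot: [0.497, -0.503, 0.503, -0.497]
ft_force: [0.0, -0.6, 0.2]
gripper_width: 0.0402
```

```bash
python3 - <<'E'
from h import *
from cell import observe, imaging
p=imaging.snapshot("wrist"); cv2.imwrite("pics/w6.png",p[:,:,::-1])
s=observe(); print(s["time"],s["ee_pos"],w2s(s["ee_pos"]),s["ft_force"],s["gripper_width"])
E
```

```text
5.25 [0.4985 0.0909 0.0878] [-0.1077  0.0966  0.0878] [-0.7055 -0.8802  1.1747] 0.03996058213487435
```

View pics/w6.png

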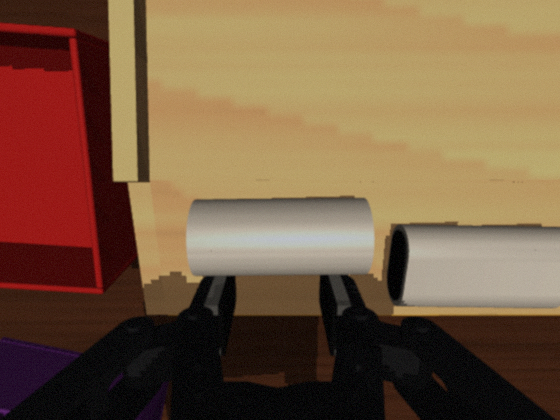

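The tube is squarely against both fingers, with its centre at about -81 mm. I'll push it 34 mm and back off.

arm_command(deltas=[{"rx": 0,"ry": 0,"rz": 0,"x": 0,"y": 0,"z": 9,"grip": 135},{"rx": 0,"ry": 0,"rz": 0,"x": 0,"y": 0,"z": 18,"grip": 135},{"rx": 0,"ry": 0,"rz": 0,"x": 0,"y": 0,"z": 27,"grip": 135},{"rx": 0,"ry": 0,"rz": 0,"x": 0,"y": 0,"z": 34,"grip": 135},{"rx": 0,"ry": 0,"rz": 0,"x": 0,"y": 0,"z": 20,"grip": 135}])

```text
time: 5.88
ee_pos: [0.5183, 0.0906, 0.0875]
tool_rot: [0.497, -0.503, 0.503, -0.497]
ft_force: [0.1, -0.2, 0.8]
gripper_width: 0.0405
```

```bash
python3 - <<'E'
from h import *
from cell import observe, imaging
p=imaging.snapshot("wrist"); cv2.imwrite("pics/w7.png",p[:,:,::-1])
s=observe(); print(s["time"],s["ee_pos"],w2s(s["ee_pos"]),s["ft_force"],s["gripper_width"])
E
```

```text
5.925 [0.516  0.0907 0.0869] [-0.0901  0.0966  0.0869] [ 0.4385  1.1676 -1.7355] 0.03999019879177278
```

View pics/w7.png

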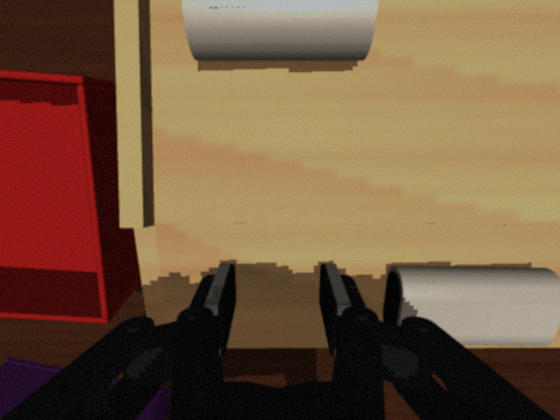

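The left tube is also rolling down freely. Now I'll go behind the crushed one.

arm_command(deltas=[{"rx": 0,"ry": 0,"rz": 0,"x": 0,"y": -50,"z": -20,"grip": 115},{"rx": 0,"ry": 0,"rz": 0,"x": 30,"y": -60,"z": -50,"grip": 115},{"rx": 0,"ry": 0,"rz": 0,"x": 70,"y": -60,"z": -60,"grip": 115},{"rx": 0,"ry": 0,"rz": 0,"x": 91,"y": -55,"z": -60,"grip": 115},{"rx": 0,"ry": 0,"rz": 0,"x": 91,"y": -50,"z": -60,"grip": 115}])

```text
time: 6.55
ee_pos: [0.4564, -0.0007, 0.1375]
tool_rot: [0.496, -0.503, 0.504, -0.497]
ft_force: [0.6, 0.4, 0.0]
gripper_width: 0.0469
```

arm_command(deltas=[{"rx": 0,"ry": 0,"rz": 0,"x": 0,"y": 0,"z": 0,"grip": 115},{"rx": 0,"ry": 0,"rz": 0,"x": 0,"y": 0,"z": 0,"grip": 115}])

```text
time: 6.8
ee_pos: [0.4562, 0.0012, 0.1373]
tool_rot: [-0.497, 0.503, -0.503, 0.497]
ft_force: [-0.1, 0.2, 0.2]
gripper_width: 0.047
```

```bash
python3 - <<'E'
from h import *
from cell import observe, imaging
p=imaging.snapshot("wrist"); cv2.imwrite("pics/w8.png",p[:,:,::-1])
p=imaging.snapshot("top"); cv2.imwrite("pics/t8.png",cv2.resize(p[120:300,150:400,::-1],None,fx=3,fy=3))
s=observe(); print(s["time"],s["ee_pos"],w2s(s["ee_pos"]),s["ft_force"])
go(s2w([-.15,.005,.087]),Rtool(-np.pi/2+YAW))
E
```

```text
6.9 [0.4562 0.0011 0.1374] [-0.1489  0.0063  0.1374] [-0.6186 -0.0627 -0.5145]
delta mm [ 1.3 50.4 -1.2] rot [-0.     0.001 -0.   ] deg 0.1
```

View pics/w8.png

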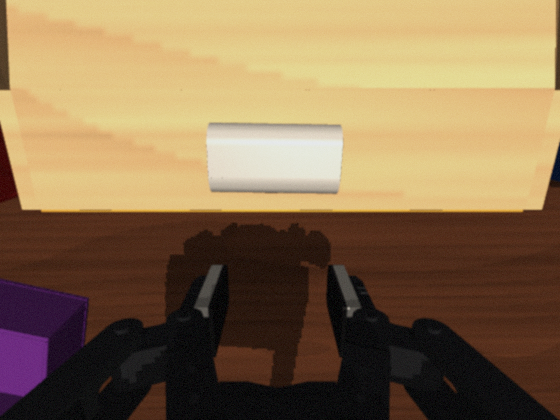

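View pics/t8.png

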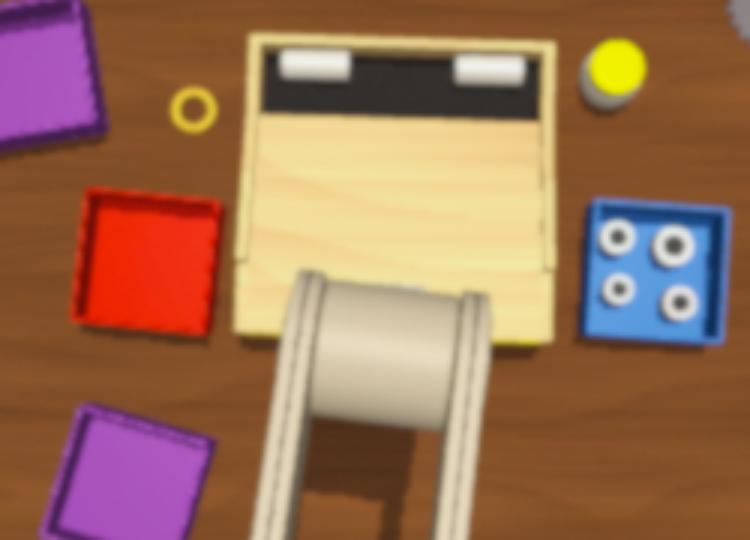

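Both round tubes lie in the trough (crop 315,65 and 490,70). The crushed one is centred at (275,158), so I'll descend and push it.

arm_command(deltas=[{"rx": 0,"ry": 0,"rz": 0,"x": 0,"y": 30,"z": 0,"grip": 115},{"rx": 0,"ry": 0,"rz": 0,"x": 0,"y": 51,"z": 0,"grip": 115},{"rx": 0,"ry": 0,"rz": 0,"x": 0,"y": 51,"z": 14,"grip": 115},{"rx": 0,"ry": 0,"rz": 0,"x": 0,"y": 51,"z": 24,"grip": 115},{"rx": 0,"ry": 0,"rz": 0,"x": 0,"y": 51,"z": 32,"grip": 115}])

```text
time: 7.52
ee_pos: [0.4889, 0.0002, 0.0867]
tool_rot: [0.497, -0.503, 0.503, -0.497]
ft_force: [-0.7, -0.1, -0.8]
gripper_width: 0.0472
```

arm_command(deltas=[{"rx": 0,"ry": 0,"rz": 0,"x": 0,"y": 0,"z": 7,"grip": 115},{"rx": 0,"ry": 0,"rz": 0,"x": 0,"y": 0,"z": 14,"grip": 115},{"rx": 0,"ry": 0,"rz": 0,"x": 0,"y": 0,"z": 21,"grip": 115},{"rx": 0,"ry": 0,"rz": 0,"x": 0,"y": 0,"z": 28,"grip": 115},{"rx": 0,"ry": 0,"rz": 0,"x": 0,"y": 0,"z": 35,"grip": 115}])

```text
time: 8.15
ee_pos: [0.5236, -0.0005, 0.0863]
tool_rot: [0.497, -0.503, 0.503, -0.497]
ft_force: [1.2, 1.1, 0.8]
gripper_width: 0.0469
```

```bash
python3 - <<'E'
from h import *
from cell import observe, imaging
p=imaging.snapshot("wrist"); cv2.imwrite("pics/w9.png",p[:,:,::-1])
s=observe(); print(s["time"],s["ee_pos"],w2s(s["ee_pos"]),s["ft_force"])
E
```

```text
8.2 [ 0.5243 -0.0005  0.0865] [-0.0808  0.0055  0.0865] [-0.0834 -0.3746 -0.3845]
```

View pics/w9.png

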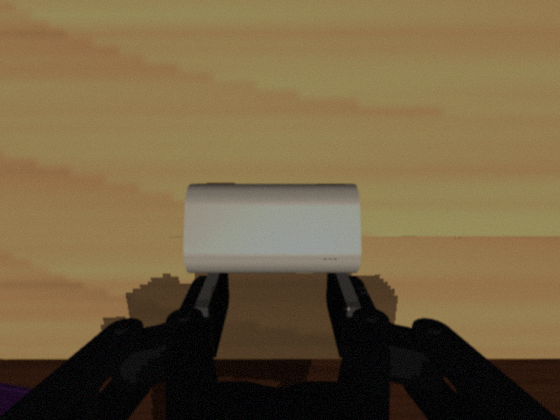

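arm_command(deltas=[{"rx": 0,"ry": 0,"rz": 0,"x": 0,"y": 0,"z": 7,"grip": 115},{"rx": 0,"ry": 0,"rz": 0,"x": 0,"y": 0,"z": 14,"grip": 115},{"rx": 0,"ry": 0,"rz": 0,"x": 0,"y": 0,"z": 21,"grip": 115},{"rx": 0,"ry": 0,"rz": 0,"x": 0,"y": 1,"z": 28,"grip": 115},{"rx": 0,"ry": 0,"rz": 0,"x": 0,"y": 2,"z": 35,"grip": 115}])

```text
time: 8.82
ee_pos: [0.5585, -0.0009, 0.0842]
tool_rot: [0.497, -0.503, 0.503, -0.497]
ft_force: [-0.8, 0.1, -0.9]
gripper_width: 0.0468
```

arm_command(deltas=[{"rx": 0,"ry": 0,"rz": 0,"x": 0,"y": 0,"z": 5,"grip": 115},{"rx": 0,"ry": 0,"rz": 0,"x": 0,"y": 0,"z": 5,"grip": 115},{"rx": 0,"ry": 0,"rz": 0,"x": 0,"y": -5,"z": -15,"grip": 115},{"rx": 0,"ry": 0,"rz": 0,"x": 0,"y": -30,"z": -40,"grip": 115},{"rx": 0,"ry": 0,"rz": 0,"x": 0,"y": -60,"z": -50,"grip": 60}])

```text
time: 9.45
ee_pos: [0.506, -0.0001, 0.1439]
tool_rot: [-0.498, 0.504, -0.502, 0.496]
ft_force: [0.5, 0.5, 1.1]
gripper_width: 0.0633
```

arm_command(deltas=[{"rx": 0,"ry": 0,"rz": 0,"x": 0,"y": 0,"z": 0,"grip": 60},{"rx": 0,"ry": 0,"rz": 0,"x": 0,"y": 0,"z": 0,"grip": 60},{"rx": 0,"ry": 0,"rz": 0,"x": 0,"y": 0,"z": 0,"grip": 60}])

```text
time: 9.82
ee_pos: [0.5075, -0.0002, 0.143]
tool_rot: [-0.497, 0.504, -0.503, 0.496]
ft_force: [-0.4, 0.5, -0.4]
gripper_width: 0.0654
```

```bash
python3 - <<'E'
from h import *
from cell import observe, imaging
s=observe(); print(s["time"],s["ee_pos"],w2s(s["ee_pos"]),s["ft_force"],s["tool_rot"])
p=imaging.snapshot("wrist"); cv2.imwrite("pics/w10.png",p[:,:,::-1])
hsv=cv2.cvtColor(p,cv2.COLOR_RGB2HSV)
m=((hsv[...,1]<45)&(hsv[...,2]>110)).astype(np.uint8)
n,l,st,ce=cv2.connectedComponentsWithStats(m)
for i in range(1,n):
    if st[i,4]>800:
        ct=cv2.findContours((l==i).astype(np.uint8),0,2)[0][0]; r=cv2.minAreaRect(ct)
        print(st[i],r,[w2s(wray(q,z,s)) for q in [r[0]] for z in (.09,)])
E
```

```text
9.825 [ 0.5075 -0.0002  0.143 ] [-0.0976  0.0056  0.143 ] [-0.4172  0.5271 -0.3621] [-0.4974  0.5036 -0.5025  0.4965]
[ 209   76  130   64 7966] ((273.5, 107.5), (63.0, 129.0), 90.0) [array([-0.0193,  0.0081,  0.09  ])]
```

View pics/w10.png

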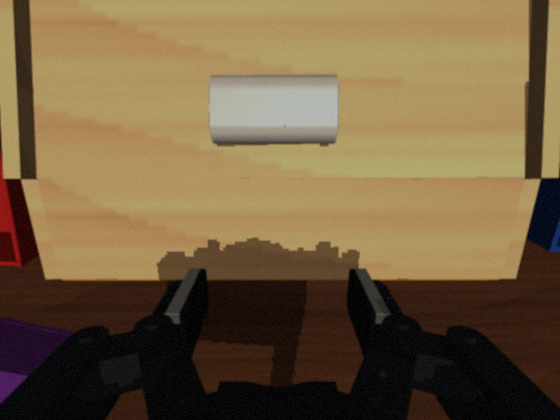

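```bash
python3 - <<'E'
from h import *
from cell import observe, imaging
s=observe(); print(s["time"],s["ee_pos"])
for uv,z in (((278,178),.085),((274,74),.09),((274,147),.09),((274,110.5),.094),((209,110),.094),((338,110),.094)): print(uv,w2s(wray(uv,z,s)))
p=imaging.snapshot("top"); cv2.imwrite("pics/t10.png",cv2.resize(p[120:300,150:400,::-1],None,fx=3,fy=3))
p=imaging.snapshot("scene"); cv2.imwrite("pics/s10.png",cv2.resize(p[170:300,190:400,::-1],None,fx=3.6,fy=3.6))
E
```

```text
9.875 [ 0.5075 -0.0002  0.143 ]
(278, 178) [-0.0607  0.0055  0.085 ]
(274, 74) [-0.0019  0.0077  0.09  ]
(274, 147) [-0.0413  0.0078  0.09  ]
(274, 110.5) [-0.0209  0.0078  0.094 ]
(209, 110) [-0.0206  0.0437  0.094 ]
(338, 110) [-0.0206 -0.0276  0.094 ]
```

View pics/t10.png

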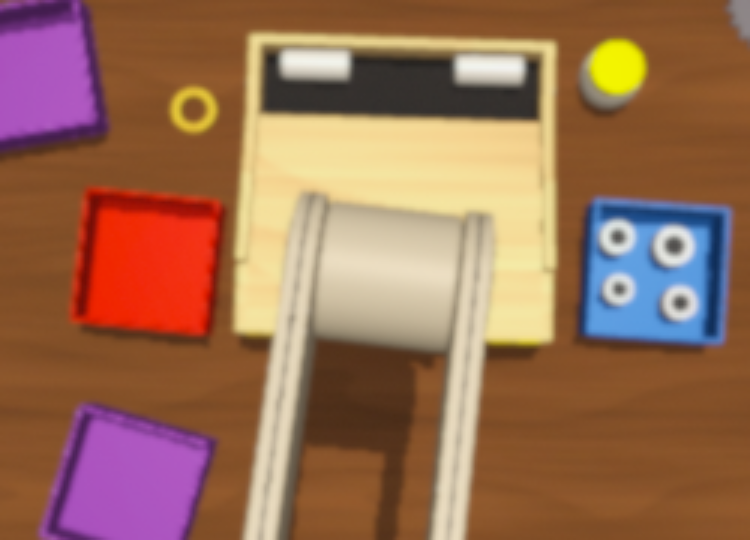

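View pics/s10.png

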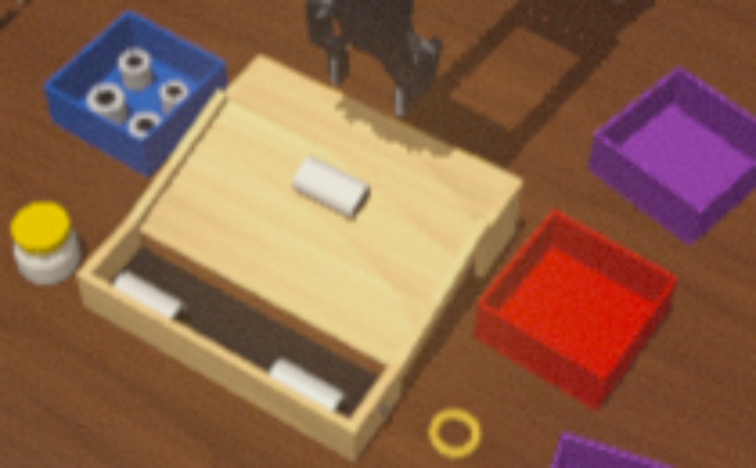

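The scene view shows both round tubes in the trough (crop 148,295 and 307,385) and the crushed one lying untouched on the ramp at (330,187). In stand coordinates it is at about (-21, 7) mm. I'll plan a grip across its width with the tool square to the ramp.

```bash
python3 - <<'E'
from h import *
from cell import observe
s=observe(); print(s["joints"])
n=np.array([np.sin(np.radians(15)),0,np.cos(np.radians(15))]); base=np.array([-.0238,.0075,.0753])
R=Rtool(YAW,np.radians(15)); print(RS.T@R)   # y should be -n
go(s2w(base+.1*n),R)
R2=Rtool(YAW+np.pi,np.radians(15)); go(s2w(base+.1*n),R2)
E
```

```text
[-0.1014 -0.0591  1.8453  0.      1.3571  1.4816]
[[ 0.9659 -0.2588  0.    ]
 [-0.      0.      1.    ]
 [-0.2588 -0.9659  0.    ]]
delta mm [ -1.9 -28.7  99.5] rot [-0.204 -1.561  0.204] deg 91.0
delta mm [ -1.9 -28.7  99.5] rot [-0.204  1.561 -0.204] deg 91.0
```

arm_command(deltas=[{"rx": -0.023,"ry": -0.173,"rz": 0.023,"x": 0,"y": -20,"z": 10,"grip": 60},{"rx": -0.045,"ry": -0.347,"rz": 0.045,"x": 0,"y": -30,"z": 30,"grip": 60},{"rx": -0.068,"ry": -0.52,"rz": 0.068,"x": 0,"y": -30,"z": 50,"grip": 60},{"rx": -0.091,"ry": -0.694,"rz": 0.091,"x": 0,"y": -30,"z": 75,"grip": 60},{"rx": -0.113,"ry": -0.867,"rz": 0.113,"x": -2,"y": -29,"z": 100,"grip": 60}])

```text
time: 10.6
ee_pos: [0.6088, 0.0003, 0.1727]
tool_rot: [-0.661, 0.3, -0.189, 0.661]
ft_force: [-0.4, -1.3, -0.0]
gripper_width: 0.0654
```

arm_command(deltas=[{"rx": -0.023,"ry": -0.173,"rz": 0.023,"x": 0,"y": 0,"z": 0,"grip": 60},{"rx": -0.045,"ry": -0.347,"rz": 0.045,"x": 0,"y": 0,"z": 0,"grip": 60},{"rx": -0.068,"ry": -0.52,"rz": 0.068,"x": 0,"y": 0,"z": 0,"grip": 60},{"rx": -0.091,"ry": -0.694,"rz": 0.091,"x": 0,"y": 0,"z": 0,"grip": 60},{"rx": -0.091,"ry": -0.694,"rz": 0.091,"x": 0,"y": 0,"z": 0,"grip": 60}])

```text
time: 11.22
ee_pos: [0.608, 0.0009, 0.1722]
tool_rot: [-0.701, 0.097, 0.088, 0.702]
ft_force: [0.3, 0.3, -0.7]
gripper_width: 0.0652
```

```bash
python3 - <<'E'
from h import *
from cell import observe, imaging
s=observe(); print(s["time"],s["joints"],w2s(s["ee_pos"]),RS.T@Rn.from_quat(s["tool_rot"]).as_matrix())
p=imaging.snapshot("wrist"); cv2.imwrite("pics/w11.png",p[:,:,::-1])
s=observe()
n=np.array([np.sin(np.radians(15)),0,np.cos(np.radians(15))]); base=np.array([-.0238,.0075,.0753])
R=Rtool(YAW,np.radians(15))
go(s2w(base+.05*n),R)
E
```

```text
11.225 [-0.0732  0.4431  1.2468 -0.0161  1.7124 -0.0606] [0.0029 0.008  0.1722] [[ 0.9661 -0.2583  0.0005]
 [-0.0006 -0.0002  1.    ]
 [-0.2583 -0.9661 -0.0004]]
delta mm [-0.7 50.7 -0.3] rot [-0.    -0.004  0.001] deg 0.2
```

View pics/w11.png

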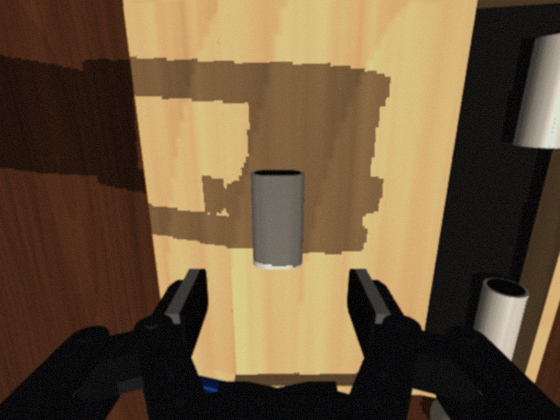

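The tube is centred between the jaws (u ≈ 278). I'll descend along the ramp normal and close.

arm_command(deltas=[{"rx": 0,"ry": 0,"rz": 0,"x": -1,"y": 30,"z": 0,"grip": 60},{"rx": 0,"ry": 0,"rz": 0,"x": -1,"y": 60,"z": 0,"grip": 60},{"rx": 0,"ry": 0,"rz": 0,"x": -1,"y": 85,"z": 0,"grip": 60},{"rx": 0,"ry": 0,"rz": 0,"x": -1,"y": 96,"z": 0,"grip": 60},{"rx": 0,"ry": 0,"rz": 0,"x": -1,"y": 96,"z": 0,"grip": 60}])

```text
time: 11.9
ee_pos: [0.5819, 0.0008, 0.0804]
tool_rot: [-0.701, 0.097, 0.087, 0.702]
ft_force: [-0.2, 0.5, -0.1]
gripper_width: 0.0653
```

```bash
python3 - <<'E'
from h import *
from cell import observe, imaging
s=observe(); print(s["time"],w2s(s["ee_pos"]),s["ft_force"])
p=imaging.snapshot("wrist"); cv2.imwrite("pics/w12.png",p[:,:,::-1])
n=np.array([np.sin(np.radians(15)),0,np.cos(np.radians(15))]); base=np.array([-.0238,.0075,.0753])
go(s2w(base+.003*n),Rtool(YAW,np.radians(15)))
E
```

```text
11.9 [-0.0232  0.0075  0.0804] [-0.1976  0.5346 -0.0747]
delta mm [0.1 3.2 0.1] rot [ 0.    -0.002  0.003] deg 0.2
```

View pics/w12.png

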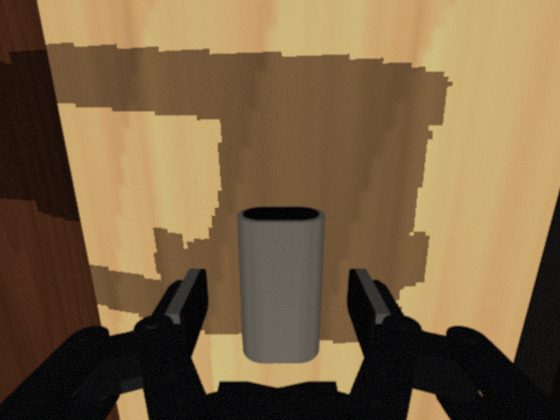

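arm_command(deltas=[{"rx": 0,"ry": 0,"rz": 0,"x": 0,"y": 2,"z": 0,"grip": 120},{"rx": 0,"ry": 0,"rz": 0,"x": 0,"y": 2,"z": 0,"grip": 180},{"rx": 0,"ry": 0,"rz": 0,"x": 0,"y": 2,"z": 0,"grip": 200},{"rx": 0,"ry": 0,"rz": 0,"x": 0,"y": 2,"z": 0,"grip": 200},{"rx": 0,"ry": 0,"rz": 0,"x": 0,"y": 2,"z": 0,"grip": 200}], squeeze=45)

```text
time: 12.58
ee_pos: [0.583, 0.0008, 0.0801]
tool_rot: [-0.701, 0.095, 0.086, 0.702]
ft_force: [2.4, 0.1, 5.9]
gripper_width: 0.0363
```

arm_command(deltas=[{"rx": 0,"ry": 0,"rz": 0,"x": 0,"y": -10,"z": 0,"grip": 200},{"rx": 0,"ry": 0,"rz": 0,"x": 0,"y": -30,"z": 0,"grip": 200},{"rx": 0,"ry": 0,"rz": 0,"x": 0,"y": -60,"z": 0,"grip": 200},{"rx": 0,"ry": 0,"rz": 0,"x": 0,"y": -90,"z": 0,"grip": 200},{"rx": 0,"ry": 0,"rz": 0,"x": 0,"y": -90,"z": 0,"grip": 200}])

```text
time: 13.2
ee_pos: [0.6077, 0.0004, 0.1701]
tool_rot: [-0.701, 0.094, 0.085, 0.702]
ft_force: [0.8, 0.6, -0.4]
gripper_width: 0.0363
```

```bash
python3 - <<'E'
from h import *
from cell import observe, imaging
s=observe(); print(s["time"],w2s(s["ee_pos"]),s["ft_force"],s["gripper_width"])
p=imaging.snapshot("wrist"); cv2.imwrite("pics/w13.png",p[:,:,::-1])
go([.549,.252,.16],Rtool(np.radians(-5),0))
E
```

```text
13.2 [0.0026 0.0074 0.1701] [ 0.7973  0.5828 -0.4068] 0.036318841024199786
delta mm [-56.6  22.8 250.8] rot [ 0.01   0.074 -0.256] deg 15.3
```

View pics/w13.png

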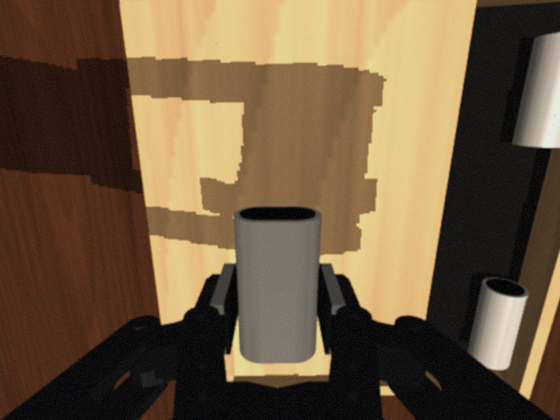

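The tube is held (opening 36 mm) and has lifted clear. Next is the red bin.

arm_command(deltas=[{"rx": 0.002,"ry": 0.015,"rz": -0.051,"x": -11,"y": 4,"z": 50,"grip": 200},{"rx": 0.004,"ry": 0.03,"rz": -0.102,"x": -23,"y": 9,"z": 100,"grip": 200},{"rx": 0.006,"ry": 0.044,"rz": -0.154,"x": -34,"y": 14,"z": 150,"grip": 200},{"rx": 0.008,"ry": 0.059,"rz": -0.205,"x": -45,"y": 18,"z": 200,"grip": 200},{"rx": 0.01,"ry": 0.074,"rz": -0.256,"x": -57,"y": 23,"z": 251,"grip": 200}])

```text
time: 13.88
ee_pos: [0.5458, 0.2534, 0.1569]
tool_rot: [0.707, -0.032, 0.03, -0.706]
ft_force: [0.2, 1.1, -1.0]
gripper_width: 0.0363
```

arm_command(deltas=[{"rx": 0,"ry": 0,"rz": 0,"x": 0,"y": 0,"z": 0,"grip": 200},{"rx": 0,"ry": 0,"rz": 0,"x": 0,"y": 0,"z": 0,"grip": 200}])

```text
time: 14.12
ee_pos: [0.5463, 0.252, 0.1572]
tool_rot: [0.707, -0.032, 0.028, -0.706]
ft_force: [0.0, -0.6, -0.7]
gripper_width: 0.0363
```

```bash
python3 - <<'E'
from h import *
from cell import observe, imaging
s=observe(); print(s["time"],s["ee_pos"],s["ft_force"],s["gripper_width"])
p=imaging.snapshot("wrist"); cv2.imwrite("pics/w14.png",p[:,:,::-1])
go([.549,.252,.025],Rtool(np.radians(-5),0))
for uv in ((278,0),): pass
E
```

```text
14.125 [0.5463 0.252  0.1572] [ 0.0288 -0.5694 -0.7108] 0.03631297872238472
delta mm [  2.7 132.3   0.9] rot [ 0.001  0.    -0.005] deg 0.3
```

View pics/w14.png

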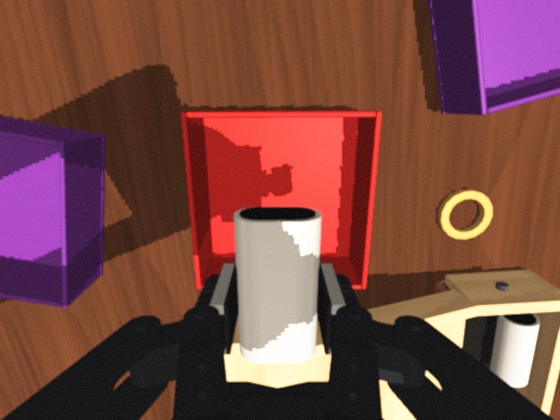

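```bash
python3 - <<'E'
from h import *
from cell import observe
s=observe()
P=[wray(uv,.06,s) for uv in ((184,112),(381,112),(366,288),(195,288))]
for p in P: print(p)
c=np.mean(P,0); print("c",c,[np.linalg.norm(P[i]-P[(i+1)%4]) for i in range(4)])
# tube held: center of visible top, z about TCP+0.02
for uv in ((278,208),(278,360)): print(wray(uv,s["ee_pos"][2]+.021,s))
E
```

```text
[0.4881 0.3326 0.06  ]
[0.6241 0.3208 0.06  ]
[0.6133 0.183  0.06  ]
[0.4731 0.1947 0.06  ]
c [0.5497 0.2578 0.06  ] [np.float64(0.13651244299851065), np.float64(0.13821699727644604), np.float64(0.14072050100880246), np.float64(0.13871156587718572)]
[0.5507 0.2938 0.1784]
[0.5445 0.2222 0.1784]
```

The bin rim measures 137–141 mm per side, with its centre at (0.550, 0.256). The held tube's centre is at (0.548, 0.258), so I'll lower and release.

arm_command(deltas=[{"rx": 0,"ry": 0,"rz": 0,"x": 2,"y": 35,"z": 0,"grip": 200},{"rx": 0,"ry": 0,"rz": 0,"x": 2,"y": 70,"z": 0,"grip": 200},{"rx": 0,"ry": 0,"rz": 0,"x": 2,"y": 105,"z": 0,"grip": 200},{"rx": 0,"ry": 0,"rz": 0,"x": 2,"y": 132,"z": 0,"grip": 200},{"rx": 0,"ry": 0,"rz": 0,"x": 2,"y": 139,"z": 0,"grip": 200}])

```text
time: 14.8
ee_pos: [0.5473, 0.2499, 0.0164]
tool_rot: [0.707, -0.034, 0.029, -0.706]
ft_force: [0.3, 0.3, -1.1]
gripper_width: 0.0363
```

arm_command(deltas=[{"rx": 0,"ry": 0,"rz": 0,"x": 0,"y": 0,"z": 0,"grip": 180},{"rx": 0,"ry": 0,"rz": 0,"x": 0,"y": 0,"z": 0,"grip": 100},{"rx": 0,"ry": 0,"rz": 0,"x": 0,"y": 0,"z": 0,"grip": 80},{"rx": 0,"ry": 0,"rz": 0,"x": 0,"y": 0,"z": 0,"grip": 80},{"rx": 0,"ry": 0,"rz": 0,"x": 0,"y": -20,"z": 0,"grip": 80}])

```text
time: 15.42
ee_pos: [0.5472, 0.2517, 0.0383]
tool_rot: [0.707, -0.033, 0.028, -0.706]
ft_force: [0.4, 0.4, -0.4]
gripper_width: 0.0591
```

arm_command(deltas=[{"rx": 0,"ry": 0,"rz": 0,"x": 0,"y": -40,"z": 0,"grip": 80},{"rx": 0,"ry": 0,"rz": 0,"x": 0,"y": -80,"z": 0,"grip": 80},{"rx": 0,"ry": 0,"rz": 0,"x": 0,"y": -120,"z": 0,"grip": 80},{"rx": 0,"ry": 0,"rz": 0,"x": -40,"y": -140,"z": 0,"grip": 80},{"rx": 0,"ry": 0,"rz": 0,"x": -80,"y": -140,"z": 0,"grip": 80}])

```text
time: 16.05
ee_pos: [0.4705, 0.2598, 0.1839]
tool_rot: [-0.705, 0.03, -0.032, 0.707]
ft_force: [-1.3, 0.2, 0.0]
gripper_width: 0.0582
```

```bash
python3 - <<'E'
from h import *
from cell import observe, imaging
s=observe(); print(s["time"],s["ee_pos"],s["ft_force"],s["gripper_width"])
p=imaging.snapshot("scene"); cv2.imwrite("pics/s15.png",cv2.resize(p[150:330,170:450,::-1],None,fx=2.8,fy=2.8))
p=imaging.snapshot("top"); cv2.imwrite("pics/t15.png",p[:,:,::-1])
E
```

```text
16.05 [0.4705 0.2598 0.1839] [-1.3113  0.1862  0.0366] 0.058179418335995936
```

View pics/s15.png

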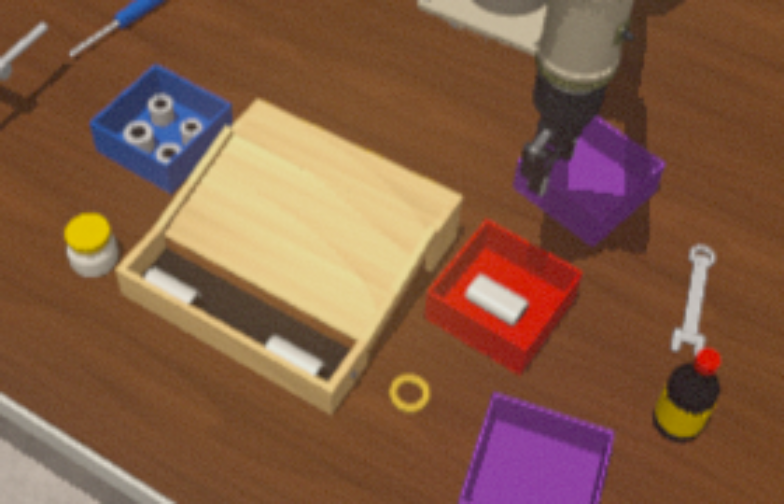

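View pics/t15.png

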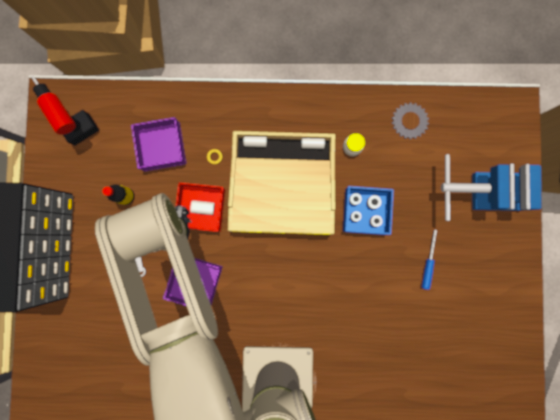

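The crushed tube lies in the red bin (scene crop 495,298) and both round tubes are in the trough. I'll run one numeric check and then hand in.

```bash
python3 - <<'E'
from h import *
from cell import observe, imaging, env
for n,uv,z in (("A",(255,141.5),.044),("C",(313,143.5),.044),("B",(202,208),.026)): p=top(uv,z); print(n,p,w2s(p))
a=cv2.imread("pics/top0.png").astype(int); b=cv2.imread("pics/t15.png").astype(int)
for n,(u,v,w) in dict(ring=(215,156,14),tub=(355,145,18),driver=(430,260,32),bottle=(118,195,18)).items(): print(n,"mean px change",np.abs(a-b)[v-w:v+w,u-w:u+w].mean().round(1))
s=observe(); print(s["time"],s["joint_velocities"])
E
```

```text
A [0.7613 0.0825 0.044 ] [0.1552 0.0914 0.044 ]
C [ 0.7581 -0.1017  0.044 ] [ 0.1542 -0.0929  0.044 ]
B [0.5479 0.2482 0.026 ] [-0.0603  0.2545  0.026 ]
ring mean px change 2.1
tub mean px change 2.0
driver mean px change 2.0
bottle mean px change 5.6
16.15 [-0.0257  0.0567 -0.0575 -0.0174 -0.0286 -0.0269]
```

arm_command(deltas=[{"rx": 0,"ry": 0,"rz": 0,"x": 0,"y": 0,"z": 0,"grip": 80},{"rx": 0,"ry": 0,"rz": 0,"x": 0,"y": 0,"z": 0,"grip": 80}])

```text
time: 16.4
ee_pos: [0.4704, 0.2591, 0.1802]
tool_rot: [-0.706, 0.032, -0.03, 0.707]
ft_force: [0.5, 0.7, 0.0]
gripper_width: 0.0587
```

```bash
python3 -c "
from cell import env
print(env.job_done())"
```

```text
the job is handed in; nothing more can be done
None
```

The job is done and handed in at about 16.4 s. Both round tubes are in the trough, and the crushed one is in the red scrap bin.

- **Round tubes:** I pushed each one just past the shelf edge and backed the fingers off, and both rolled down on their own. The last top view puts them at stand x ≈ 155 and 154 mm.
- **Crushed tube:** This was the middle one. I pushed it over the edge and left it untouched on the ramp at x ≈ -21 mm for more than 0.4 s. I then gripped it across its width and released it in the red bin, within about 10 mm of the bin's centre.
- **Bystanders:** The lockring, grease tub and screwdriver looked unchanged between the first and last top views. The bottle patch changed more there (5.6 against about 2), probably because the arm was next to it. The wrench was partly hidden by the arm in that view. In the last scene view, by eye, the bottle and wrench were both where they started.
- **Disagreement:** The crushed tube's resting spot on the ramp measured about 8 mm short of what the push distance predicted. I used the camera value, and the grip came out centred.

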